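# Unload the bar from the drilling jig

## Task

Take the drilled bar out of the drilling jig: first turn the clamp knob until its finger points straight at the release mark, then lift the bar's end over the end stop and draw it out lengthwise from under the drill-bush plate. Lay it down, without dropping it, across both battens of the rest board, square to them and about centred, leave the knob at its mark and do not disturb the other things on the bench.

Things in the scene. Friction and masses are not known exactly. Their poses are not given: they have to be found in the camera images.
- jig: Fixed steel drilling jig, grey base plate 90 x 262 x 12 mm. Origin on the bench under the loaded bar's middle; z up; y along the bar: -y to the end stop (the way out), +y to the bush plate; +x to the clamp. The bar lies on a bed 16 mm wide (fingers can pass down both sides of it), top at z = 45 mm. The clamp's pedestal: x = 27 to 63, y = -29 to 83 mm, top z = 53 mm.
- stop_top (a point): Middle of the end stop's top: a steel lip 16 mm wide and 8 mm thick across the front end of the bed (jig y = -113 to -121 mm), standing 10 mm above the bed, so top at z = 55 mm.
- roof (a point): Middle of the underside of the bush plate's front edge: a fixed roof over jig y = 30 to 120 mm, underside z = 60 mm (7 mm above the bar), its top with bush 74 mm; side cheeks 26 mm apart inside, 42 mm outside, back wall at y = 112 mm. It stops the bar being lifted out level: with its rear end left on the bed, the front end can rise 10 to 19 mm, enough to pass the stop.
- clamp (a joint): Angle of the clamp knob about the vertical axis through knob_grip, rad. 0: its finger points along the jig's -x, across the bar; grows clockwise seen from above. At 1.571 the finger points along the jig's +y, straight at the release mark. Free travel 0 to 2.3, no detent; stays where it is left (friction 0.06 N m). Starts at 0.15 to 0.45.
- knob_grip (a point): On the knob's axis, at the height to grip it, 88 mm above the bench (does not turn). The knob is an upright black bar grip 46 mm long (parallel to the clamp finger), 13 mm thick, from z = 70 to 102 mm. Beneath it the steel clamp finger, 55 mm long from the axis, 14 mm wide, z = 56 to 62 mm, passes 3 mm above the bar.
- release_mark (a point): Centre of the release mark, a white line 22 x 5 mm on top of the pedestal, 79 mm from the knob's axis, along the jig's +y from it.
- bar_center (a point): Centre (half-way up) of the loose aluminium flat bar, 220 mm long, 22 mm wide, 8 mm thick, about 0.1 kg, with a small hole near its rear end. Axes: y along the bar, -y the front end (at the end stop), x across it, z up. In the jig it lies with its axes parallel to the jig's, its centre 49 mm above the bench and within 2 mm of the jig's y = 0.
- bar_front (a point): Middle of the bar's front end face, 110 mm from its centre.
- bar_rear (a point): Middle of the bar's rear end face, 110 mm from its centre, under the bush plate at the start.
- rest: Fixed rest board: plywood 120 (x) x 140 (y) x 10 mm with two wooden battens, each 120 mm long along x and 16 mm wide, centred at y = -42 and +42 mm, tops 38 mm above the bench. Origin on the bench under its centre, z up. The bar is to lie on both battens along the rest's y axis (either way round), its centre over the origin, its ends overhanging.
- jar: Bystander: glass jar with white lid, 60 mm across, 85 mm high; origin under its centre.
- screwdriver: Bystander: screwdriver lying on the bench.
- block: Bystander: wood offcut 60 x 90 x 30 mm; origin under its centre.
- carton: Bystander: closed small carton 90 x 120 x 60 mm; origin under its centre.
There are look-alikes about, which are no part of the job. What is meant by the part that bears bar_center is not green, and is the larger of those in its own colour. There is more than one size of the rest; the one meant has the size given above.

How it is judged:
By the outcome, as a careful person would: the job done as asked, in the order asked, and still so for the second after the job is handed in, with the robot touching nothing.
It also fails if it takes over 59 s, if anything falls off the work surface, if the arm or the gripper's body presses on something with over 40 N, if the wrist force passes 120 N, or if a joint passes its speed limit or range.

## Robot

A 7-joint arm with a two-finger parallel gripper is mounted at the origin on the work surface. World frame = base frame: x ahead of the robot, y to its left, z up, the work surface at z = 0. Lengths are in m, angles in rad, forces in N, time in s.
With the tool pointing down it reaches from about 0.425 to 0.925 m from the base axis. Payload 6.8 kg.
Tool frame: the origin (TCP) lies on the centre line of the jaws, within the pads' length; the fingertips stand 19 mm ahead of it and the grasp point (between the pads) is the TCP (tcp_to_tips is the distance from the TCP to the fingertips, in m); x points along the fingers, y is the direction in which the jaws open and shut, and the axes are right-handed (so a half turn about x gives the same grasp; the last joint's range is limited). The gripper opens to 85 mm and grips with 20 to 120 N. Pads are 22 mm wide; open, the fingers measure 114 mm over their backs; the gripper's body (76 mm by 85 mm) begins 54 mm behind the grasp point. The pads swing forward as they close: fully open they stand 13 mm farther back than shut.
Start: joints at [1.041, 0.477, 0.022, 1.555, -0.011, 1.109, -0.083], TCP at [0.276, -0.616, 0.25] pointing down, gripper open.
Joint ranges: [-2.96, 2.96], [-0.34, 2.1], [-1.41, 1.46], [0.24, 2.44], [-1.37, 4.51], [0.17, 1.92], [-2.96, 2.96]. Speed limits (rad/s): [2.39, 2.39, 3.14, 3.14, 3.14, 3.14, 3.14].

## Interface

Orientations are given as a unit quaternion [w, x, y, z].
In Python, from station import get_obs, read_camera, hand_in, spot_in, cut_out, tcp_to_tips gives the robot as it stands.
- The arm moves only by the shell command python3 -m jog 'ROWS' [FORCE]. ROWS is JSON, a list of rows, each an object of numbers: "gripper": the closure, from 0 (fully open) to 1 (shut); "dx", "dy", "dz": the shift along the world's x, y, z in m; "rx", "ry", "rz": the turn, a rotation vector about the world's x, y, z in degrees. In form: [{"gripper": .., "dx": .., "dy": .., "dz": .., "rx": .., "ry": .., "rz": ..}, ...]. A call has 1 to 10 rows; each row is the pose to reach, as a shift and turn from the pose commanded when the call began; what a row does not reach only later rows make up. A row lasts 1/10 s, in which the tool goes at most 50 mm and 8.59 degrees, less where a joint would pass 70% of its speed; a pose out of reach is approached as far as the arm can. A call with a gripper value outside its range is refused whole. The fingers move at their own pace and stop on an object; FORCE is the grip in N (left out, the last holds). Time passes only in rows, so rows that repeat a pose let the fingers close. It gives the time, the measured TCP pose, the force and the opening at its end, in the units of the state.
- get_obs(): the state, without advancing time (a new reading comes with each control period).
- read_camera(name): name is "scene" or "side" or "wrist"; returns a dict with "pixels" (400x640x3 uint8, blue, green, red), "range_z" (400x640 float32, m along the optical axis (not along the pixel's ray), 0 where there is no reading), "camera_matrix" (3x3 intrinsics, pixels), "cam_to_world" (4x4, takes a point from camera to world coordinates). Camera axes: x right, y down, z forward; pixel columns grow to the right and rows downward; lengths in m; the calibration is good to about 2 mm. The wrist camera is an equidistant fisheye: a pixel r from the principal point sees the ray r / f radians off the axis. A picture is of the moment at which its call begins.
- hand_in(): hands the job in, once; it reports no verdict.
Trained networks look in the newest picture that a camera, given by its name, has taken for a name from the list of things; names that differ only in an ending like _2 or _b are one class to them, and where a whole thing is asked for, a point or a joint stands for the part that bears it (a point fixed in the world has none). Each returns a list of dicts, best first, with "conf" (0 to 1); they miss things now and then, are a little off and sometimes report something else, mostly with a low value. They report only what shows in the picture. A call takes as long as a camera call. They do not tell look-alikes from the thing itself.
- spot_in(camera, label): "box" ([centre column, centre row, width, height] in pixels, round what is visible of it).
- cut_out(camera, label): "mask" (400x640 bool, what is visible of it) and "box" ([centre column, centre row, width, height] in pixels, round what is visible of it).
The state is a dict: "t": time; "q": joint angles; "joint_vel": joint speeds; "joint_torque": joint torques, N m; "eef_pos": TCP position; "tool_rot": TCP orientation; "contact_force": force on the tool from outside, world axes, zero at the start; "torque": the same for the moment, N m; "gripper_width": opening from 0.0 (shut) to 1.0 (fully open).
Only numpy, scipy, OpenCV 4.12 (cv2) and the standard library are available. Lean on these libraries where they do the work, as an engineer would, in place of code of your own. Each camera call takes 0.05 s, during which the arm holds its last target. There are 200 camera calls.

## Working session

There is one attempt and no reset: what is moved stays moved. The work goes in short steps, Python scripts to look and compute and a shell command to move; the robot and the scene stay as the last step left them, time stands still between calls to the robot, and variables do not carry over. Pictures are saved under pics/ and viewed, about 8 in all and at most 12, crops included, and the job is handed in when it is done.

```bash
ls; mkdir -p pics; cat > h.py <<'E'
import numpy as np, cv2
from station import *
def save(cam,name,boxes=(),crop=None,scale=1):
    c=read_camera(cam); im=c["pixels"].copy()
    if crop: x0,y0,x1,y1=crop; im=im[y0:y1,x0:x1]
    im=cv2.resize(im,None,fx=scale,fy=scale,interpolation=cv2.INTER_CUBIC); cv2.imwrite("pics/"+name,im); return c
def world(c,u,v,z=None):
    """pixel -> world with range (z None) or by intersecting plane z"""
    K=c["camera_matrix"];T=c["cam_to_world"]
    r=np.array([(u-K[0,2])/K[0,0],(v-K[1,2])/K[1,1],1.])
    if z is None: d=c["range_z"][int(round(v)),int(round(u))]
    else: d=(z-T[2,3])/(T[:3,:3]@r)[2]
    return T[:3,:3]@(r*d)+T[:3,3]
def cloud(c):
    K=c["camera_matrix"];T=c["cam_to_world"];v,u=np.mgrid[0:400,0:640]
    d=c["range_z"];p=np.stack([(u-K[0,2])/K[0,0]*d,(v-K[1,2])/K[1,1]*d,d],-1)
    return p@T[:3,:3].T+T[:3,3]
E
python3 - <<'E'
from h import *
np.set_printoptions(precision=3,suppress=True)
o=get_obs();print(o["t"],o["eef_pos"],o["tool_rot"],tcp_to_tips)
for cam in("scene","side"):
    c=save(cam,cam+"1.png");P=cloud(c)
    print(cam,c["cam_to_world"][:3,3])
    for l in("jig","bar_center","clamp","rest","release_mark","stop_top","jar","screwdriver","block","carton","knob_grip"):
        for s in cut_out(cam,l)[:4]:
            m=s["mask"]&(c["range_z"]>0); q=P[m]
            print(l,round(s["conf"],2),np.round(s["box"]),np.median(q,0) if len(q) else None, q.min(0) if len(q) else'',q.max(0) if len(q) else '')
E
```

```text
pics
0.0 [ 0.276 -0.615  0.249] [-0.147 -0.691 -0.149  0.692] 0.019
scene [ 1.045 -0.602  0.732]
jig 0.86 [334. 209.  74.  71.] [0.593 0.117 0.029] [ 0.491  0.001 -0.004] [0.642 0.344 0.102]
bar_center 0.78 [319. 212.  27.  21.] [0.557 0.078 0.051] [ 0.501  0.027 -0.002] [0.571 0.131 0.055]
bar_center 0.66 [303. 180.  34.  30.] [0.403 0.232 0.003] [ 0.388  0.15  -0.003] [0.418 0.317 0.007]
bar_center 0.59 [374. 171.  17.  43.] [0.571 0.412 0.005] [ 0.529  0.32  -0.006] [0.607 0.529 0.009]
bar_center 0.21 [253. 212.  34.  20.] [0.387 0.002 0.027] [ 0.339 -0.04  -0.003] [0.417 0.086 0.031]
clamp 0.32 [318. 210.  21.  16.] [0.557 0.08  0.051] [0.539 0.031 0.04 ] [0.571 0.131 0.055]
rest 0.93 [264. 294.  79.  67.] [ 0.608 -0.209  0.009] [ 0.503 -0.283 -0.004] [ 0.69  -0.119  0.058]
release_mark 0.85 [334. 211.  78.  70.] [0.593 0.116 0.029] [ 0.499  0.002 -0.004] [0.642 0.332 0.102]
stop_top 0.56 [331. 211.  75.  69.] [0.594 0.117 0.028] [ 0.493  0.001 -0.004] [0.642 0.332 0.102]
stop_top 0.21 [381. 270.  50.  31.] [0.808 0.004 0.02 ] [ 0.715 -0.01  -0.003] [0.857 0.034 0.028]
jar 0.77 [
[... 2164 characters left out ...]
0.068]
jar 0.7 [297. 240.  74.  85.] [0.578 0.202 0.046] [ 0.524  0.007 -0.003] [0.648 0.275 0.104]
jar 0.66 [214. 252.  30.  42.] [0.738 0.277 0.06 ] [ 0.718  0.235 -0.   ] [0.793 0.292 0.087]
screwdriver 0.79 [243. 194.  46.  14.] [0.793 0.021 0.019] [ 0.72  -0.001 -0.001] [0.853 0.033 0.028]
block 0.57 [388. 218.  26.  34.] [0.374 0.029 0.029] [ 0.338 -0.048  0.001] [0.413 0.064 0.033]
carton 0.58 [291. 142.  33.  37.] [ 0.731 -0.219  0.056] [ 0.687 -0.323 -0.001] [ 0.787 -0.197  0.063]
knob_grip 0.62 [291. 141.  34.  30.] [ 0.731 -0.222  0.056] [ 0.687 -0.391 -0.002] [ 0.829 -0.197  0.063]
knob_grip 0.56 [294. 241.  76.  94.] [0.577 0.202 0.046] [ 0.524  0.007 -0.003] [0.642 0.275 0.104]
```

```bash
python3 - <<'E'
import cv2,numpy as np
a=cv2.imread("pics/scene1.png")[130:390,200:440];b=cv2.imread("pics/side1.png")[110:400,190:450]
a=cv2.resize(a,(400,433),interpolation=2);b=cv2.resize(b,(390,435),interpolation=2)[:433]
cv2.imwrite("pics/m1.png",np.hstack([a,b]))
E
```

```text
(no output)
```

View pics/m1.png

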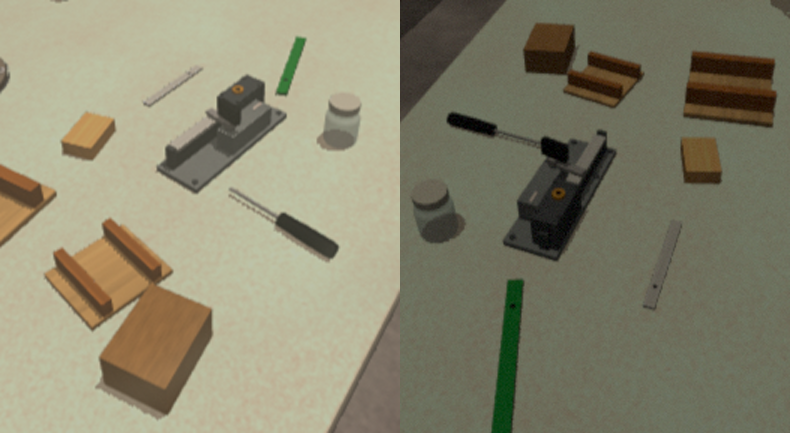

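```bash
cat > fit.py <<'E'
from h import *
np.set_printoptions(precision=4,suppress=True)
cs=[read_camera("scene"),read_camera("side")]
Ps=[cloud(c)[c["range_z"]>0] for c in cs]
def rect(n,P,lo,hi):
    m=np.all((P>lo)&(P<hi),1);q=P[m]
    if len(q)<8: print(n,len(q));return
    xy=(q[:,:2]*1000).astype(np.float32);c,s,a=cv2.minAreaRect(xy)
    if s[0]>s[1]: a+=90;s=s[::-1]
    print(n,len(q),"c",np.round(c,1),"size",np.round(s,1),"long-axis yaw",round(((a+90)+180)%180,1),"ztop",np.round(np.percentile(q[:,2],[50,95])*1000,1))
for nm,P in [("scene",Ps[0]),("side",Ps[1]),("both",np.vstack(Ps))]:
    print(nm)
    rect("jig",P,[.48,-.04,.006],[.68,.30,.12])
    rect("bartop",P,[.48,-.02,.048],[.575,.16,.056])
    rect("knob",P,[.5,.0,.082],[.68,.25,.12])
    rect("roof",P,[.5,.14,.069],[.68,.30,.08])
    rect("restA",P,[.5,-.30,.006],[.685,-.1,.06])
    rect("restA batten0",P,[.5,-.30,.034],[.60,-.1,.045]); rect("restA top",P,[.5,-.30,.034],[.685,-.1,.045])
    rect("restB",P,[.2,-.36,.006],[.46,-.1,.08])
    rect("benchbar",P,[.37,.13,.004],[.43,.34,.02])
E
python3 fit.py
```

```text
scene
jig 2434 c [614.9 133.9] size [150.9 265. ] long-axis yaw 83.9 ztop [36.7 79.2]
bartop 219 c [555.3  88.1] size [ 25.6 142.8] long-axis yaw 84.9 ztop [51.1 53.9]
knob 113 c [598.5 123.4] size [16.4 48.7] long-axis yaw 168.8 ztop [ 96.5 101.4]
roof 32 c [569.2 210.2] size [33.8 66.1] long-axis yaw 81.7 ztop [71.5 73.4]
restA 2502 c [ 600.6 -201.7] size [122.7 140.9] long-axis yaw 76.4 ztop [ 9.6 37.4]
restA batten0 264 c [ 575.9 -195.1] size [ 71.3 100.3] long-axis yaw 76.7 ztop [36.3 38.5]
restA top 573 c [ 600.8 -200.8] size [101.  122.7] long-axis yaw 166.4 ztop [36.4 38.5]
restB 3850 c [ 345.7 -225.2] size [171.9 196.8] long-axis yaw 92.9 ztop [13.7 52.2]
benchbar 48 c [403.8 230.3] size [ 17.4 160. ] long-axis yaw 85.6 ztop [5.  6.5]
side
jig 3390 c [611.8 137.7] size [154.2 265.6] long-axis yaw 84.8 ztop [50.8 81.8]
bartop 286 c [554.1  90.2] size [ 24.2 139.2] long-axis yaw 83.1 ztop [52.3 54.3]
knob 168 c [597.6 127.9] size [14.7 45.6] long-axis yaw 163.1 ztop [ 97.4 102. ]
roof 93 c [568.9 221.3] size [39.6 83.2] long-axis yaw 84.3 ztop [71.9 74.3]
restA 1168 c [ 599.4 
[... 460 characters left out ...]
axis yaw 84.0 ztop [46.4 80.9]
bartop 505 c [554.8  88.2] size [ 25.7 142.9] long-axis yaw 84.2 ztop [51.8 54.1]
knob 281 c [598.8 125.1] size [19.4 49.6] long-axis yaw 163.1 ztop [ 97.2 101.9]
roof 125 c [568.5 220.5] size [39.6 85.1] long-axis yaw 83.8 ztop [71.7 74.2]
restA 3670 c [ 600.2 -199. ] size [124.9 145.6] long-axis yaw 76.0 ztop [10.5 37.7]
restA batten0 403 c [ 575.2 -192.3] size [ 74.  105.4] long-axis yaw 76.7 ztop [36.6 38.9]
restA top 842 c [ 600.4 -198. ] size [106.9 123.8] long-axis yaw 165.5 ztop [36.6 38.8]
restB 6383 c [ 345.6 -222. ] size [171.8 203.3] long-axis yaw 92.8 ztop [17.7 52.7]
benchbar 437 c [402.1 235.4] size [ 20.9 169.9] long-axis yaw 85.1 ztop [5.4 7. ]
```

```bash
python3 - <<'E'
from h import *
from scipy.spatial.transform import Rotation as R
np.set_printoptions(precision=3,suppress=True)
o=get_obs();q=o["tool_rot"];print(R.from_quat([*q[1:],q[0]]).as_matrix(),o["t"])
c=read_camera("wrist");print(c["cam_to_world"],c["camera_matrix"])
E
```

```text
[[-0.     0.409 -0.912]
 [ 0.    -0.912 -0.409]
 [-1.    -0.    -0.   ]] 1.3
[[ 0.409 -0.877 -0.254  0.341]
 [-0.913 -0.392 -0.114 -0.587]
 [ 0.     0.279 -0.96   0.374]
 [ 0.     0.     0.     1.   ]] [[309.707   0.    320.948]
 [  0.    309.707 193.532]
 [  0.      0.      1.   ]]
```

```bash
python3 -m jog '[{"gripper":0,"dx":0.025,"dy":0.04,"dz":0.02,"rz":8},{"dx":0.05,"dy":0.085,"dz":0.02,"rz":16},{"dx":0.075,"dy":0.13,"dz":0.02,"rz":24},{"dx":0.1,"dy":0.175,"dz":0.02,"rz":32},{"dx":0.125,"dy":0.22,"dz":0.02,"rz":40},{"dx":0.15,"dy":0.265,"dz":0.02,"rz":48},{"dx":0.17,"dy":0.31,"dz":0.02,"rz":56},{"dx":0.19,"dy":0.355,"dz":0.02,"rz":64},{"dx":0.21,"dy":0.4,"dz":0.02,"rz":72},{"dx":0.225,"dy":0.44,"dz":0.02,"rz":80}]'; python3 -m jog '[{"dx":0.01,"dy":0.045,"rz":8},{"dx":0.02,"dy":0.09,"rz":16},{"dx":0.03,"dy":0.135,"rz":24},{"dx":0.04,"dy":0.18,"rz":32},{"dx":0.05,"dy":0.22,"rz":40},{"dx":0.06,"dy":0.25,"rz":48},{"dx":0.07,"dy":0.27,"rz":56},{"dx":0.08,"dy":0.285,"rz":60},{"dx":0.08,"dy":0.285,"rz":60}]'
```

```text
$[0]: bad value
$[0]: bad value
```

```bash
cat >> h.py <<'E'
from scipy.spatial.transform import Rotation as R
def wcloud(c):
    """fisheye range image -> world points (range_z is along optical axis)"""
    K=c["camera_matrix"];T=c["cam_to_world"];v,u=np.mgrid[0:400,0:640]
    return wray(c,u,v)*c["range_z"][...,None]@T[:3,:3].T+T[:3,3]
def wray(c,u,v):
    K=c["camera_matrix"];x=(u-K[0,2])/K[0,0];y=(v-K[1,2])/K[1,1];th=np.hypot(x,y)+1e-9
    return np.stack([x/th*np.tan(th),y/th*np.tan(th),np.ones_like(x)],-1)
def wplane(c,u,v,z):
    T=c["cam_to_world"];r=T[:3,:3]@wray(c,np.float64(u),np.float64(v));return T[:3,3]+r*(z-T[2,3])/r[2]
def topdown(c,z,ctr,w,h,mm=1.):
    """ortho picture of plane z, px=mm; x world to right?, rows: +y up"""
    T=c["cam_to_world"];K=c["camera_matrix"];j,i=np.mgrid[0:h,0:w]
    X=np.stack([ctr[0]+(i-w/2)*mm*1e-3,ctr[1]-(j-h/2)*mm*1e-3,np.full(i.shape,z)],-1)
    p=(X-T[:3,3])@T[:3,:3];r=np.hypot(p[...,0],p[...,1]);th=np.arctan2(r,p[...,2])
    return cv2.remap(c["pixels"],(K[0,2]+K[0,0]*th*p[...,0]/r).astype(np.float32),(K[1,2]+K[1,1]*th*p[...,1]/r).astype(np.float32),1)
def tool():
    o=get_obs();q=o["tool_rot"];M=R.from_quat([*q[1:],q[0]]).as_matrix()
    print("t",round(o["t"],2),"pos",o["eef_pos"],"yaw_y",round(np.degrees(np.arctan2(M[1,1],M[0,1])),2),"x",M[:,0],"F",o["contact_force"],"w",o["gripper_width"]);return o,M
def rect(n,P,lo,hi):
    q=P[np.all((P>lo)&(P<hi),1)]
    if len(q)<8: print(n,len(q));return
    c,s,a=cv2.minAreaRect((q[:,:2]*1000).astype(np.float32))
    if s[0]>s[1]: a+=90;s=s[::-1]
    print(n,len(q),"c",np.round(c,1),"size",np.round(s,1),"yaw",round((a+90)%180,1),"z",np.round(np.percentile(q[:,2],[50,95])*1000,1))
E
python3 - <<'E'
from h import *
np.set_printoptions(precision=3,suppress=True)
tool();c=read_camera("wrist");P=wcloud(c)[c["range_z"]>0]
rect("bartop",P,[.48,-.02,.049],[.575,.16,.056])
rect("knob",P,[.57,.0,.082],[.65,.25,.12])
rect("roof",P,[.5,.14,.069],[.6,.30,.08])
rect("base",P,[.48,-.04,.006],[.62,.30,.018])
rect("bed/all",P,[.48,-.04,.006],[.58,.30,.12])
a=cv2.resize(c["pixels"],(560,350))
b=topdown(c,.053,(.575,.12),240,300)
cv2.imwrite("pics/w1.png",np.hstack([cv2.copyMakeBorder(a,0,100,0,0,0),cv2.resize(b,(225*450//281//2*0+240,300))[:0].reshape(0,240,3) if 0 else cv2.copyMakeBorder(b,0,150,0,0,0)]))
E
```

```text
t 1.35 pos [ 0.276 -0.616  0.25 ] yaw_y -65.84 x [ 0. -0. -1.] F [-0.112 -0.355 -0.79 ] w 0.9922702433392103
bartop 0
knob 0
roof 0
base 0
bed/all 0
```

View pics/w1.png

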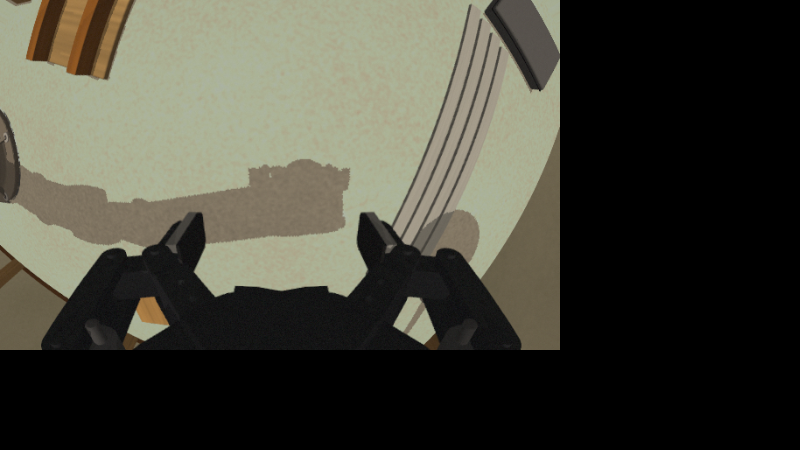

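That frame shows only bare bench and the gripper, because both moves were refused: each row must contain all seven keys. I'll write them out in full.

```bash
python3 -m jog '[{"gripper":0,"dx":0.025,"dy":0.04,"dz":0.02,"rx":0,"ry":0,"rz":8},{"gripper":0,"dx":0.05,"dy":0.085,"dz":0.02,"rx":0,"ry":0,"rz":16},{"gripper":0,"dx":0.075,"dy":0.13,"dz":0.02,"rx":0,"ry":0,"rz":24},{"gripper":0,"dx":0.1,"dy":0.175,"dz":0.02,"rx":0,"ry":0,"rz":32},{"gripper":0,"dx":0.125,"dy":0.22,"dz":0.02,"rx":0,"ry":0,"rz":40},{"gripper":0,"dx":0.15,"dy":0.265,"dz":0.02,"rx":0,"ry":0,"rz":48},{"gripper":0,"dx":0.17,"dy":0.31,"dz":0.02,"rx":0,"ry":0,"rz":56},{"gripper":0,"dx":0.19,"dy":0.355,"dz":0.02,"rx":0,"ry":0,"rz":64},{"gripper":0,"dx":0.21,"dy":0.4,"dz":0.02,"rx":0,"ry":0,"rz":72},{"gripper":0,"dx":0.225,"dy":0.44,"dz":0.02,"rx":0,"ry":0,"rz":80}]'
```

```text
t: 2.4
eef_pos: [0.5021, -0.174, 0.2707]
tool_rot: [0.559, 0.433, 0.559, -0.433]
contact_force: [0.5, -0.6, -0.1]
gripper_width: 0.997
```

```bash
python3 -m jog '[{"gripper":0,"dx":0.01,"dy":0.045,"dz":0,"rx":0,"ry":0,"rz":8},{"gripper":0,"dx":0.02,"dy":0.09,"dz":0,"rx":0,"ry":0,"rz":16},{"gripper":0,"dx":0.03,"dy":0.135,"dz":0,"rx":0,"ry":0,"rz":24},{"gripper":0,"dx":0.04,"dy":0.18,"dz":0,"rx":0,"ry":0,"rz":32},{"gripper":0,"dx":0.05,"dy":0.22,"dz":0,"rx":0,"ry":0,"rz":40},{"gripper":0,"dx":0.06,"dy":0.25,"dz":0,"rx":0,"ry":0,"rz":48},{"gripper":0,"dx":0.07,"dy":0.27,"dz":0,"rx":0,"ry":0,"rz":56},{"gripper":0,"dx":0.08,"dy":0.285,"dz":0,"rx":0,"ry":0,"rz":60},{"gripper":0,"dx":0.08,"dy":0.285,"dz":0,"rx":0,"ry":0,"rz":60}]'
python3 - <<'E'
from h import *
np.set_printoptions(precision=3,suppress=True)
tool();c=read_camera("wrist");P=wcloud(c)[c["range_z"]>0]
rect("bartop",P,[.48,-.02,.049],[.575,.16,.056])
rect("knob",P,[.57,.0,.082],[.65,.25,.12])
rect("roof",P,[.5,.14,.069],[.6,.30,.08])
rect("base",P,[.48,-.04,.006],[.62,.30,.018])
a=cv2.resize(c["pixels"],(560,350))
b=topdown(c,.053,(.575,.12),240,300)
cv2.imwrite("pics/w2.png",np.hstack([cv2.copyMakeBorder(a,0,100,0,0,0),cv2.copyMakeBorder(b,0,150,0,0,0)]))
np.savez("w2.npz",**c)
E
```

```text
t: 3.3
eef_pos: [0.5819, 0.1118, 0.2704]
tool_rot: [0.701, 0.097, 0.701, -0.095]
contact_force: [-0.2, 0.1, -0.0]
gripper_width: 1.005
t 3.3 pos [0.582 0.112 0.27 ] yaw_y 74.4 x [ 0.     0.002 -1.   ] F [-0.2    0.079 -0.026] w 1.0054669297346939
bartop 2048 c [553.8  91.5] size [ 23.1 139.5] yaw 83.5 z [53.  54.5]
knob 665 c [597.9 126.4] size [13.7 46.5] yaw 165.7 z [101.7 102.9]
roof 586 c [568.1 217.4] size [40.4 87.9] yaw 83.9 z [71.7 74.9]
base 5230 c [581.5 140.2] size [ 91.  262.4] yaw 83.9 z [12.  13.7]
```

View pics/w2.png

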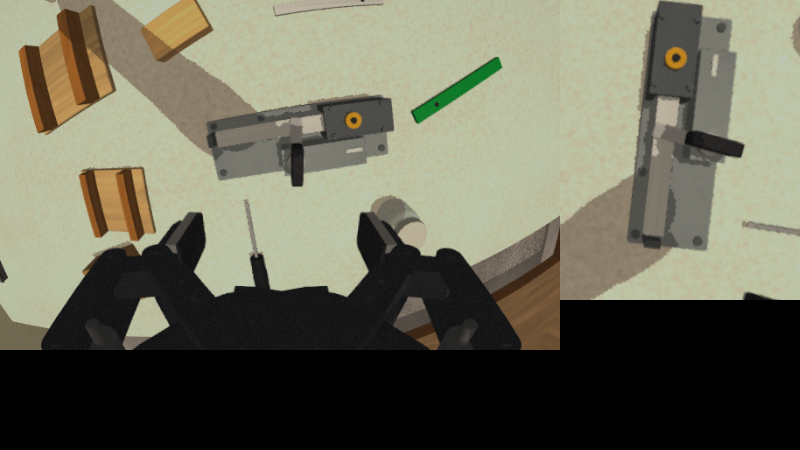

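Picture 3 (wrist plus top-down view):
- **Jig:** it lies at yaw 84°, with the knob at about (598, 126) mm.
- **Bar:** the candidates are the one in the jig (top-down 658,170; 23 mm wide), a loose grey one (330,8; 17 x 166 mm) and a green one (455,90). The jig's bar is the larger of the two non-green ones, so it is the one meant.
- **Rest:** the board at (118,203) measures 122 x 141 mm, so it is the one meant. The one at (65,70) is larger, 170 x 200 mm.

Next I'll turn the knob.

```bash
python3 -m jog '[{"gripper":0.45,"dx":0.008,"dy":0.007,"dz":-0.03,"rx":0,"ry":0,"rz":1.3},{"gripper":0.45,"dx":0.016,"dy":0.0144,"dz":-0.07,"rx":0,"ry":0,"rz":1.3},{"gripper":0.45,"dx":0.016,"dy":0.0144,"dz":-0.11,"rx":0,"ry":0,"rz":1.3},{"gripper":0.45,"dx":0.016,"dy":0.0144,"dz":-0.15,"rx":0,"ry":0,"rz":1.3},{"gripper":0.45,"dx":0.016,"dy":0.0144,"dz":-0.17,"rx":0,"ry":0,"rz":1.3},{"gripper":0.45,"dx":0.016,"dy":0.0144,"dz":-0.182,"rx":0,"ry":0,"rz":1.3},{"gripper":0.45,"dx":0.016,"dy":0.0144,"dz":-0.182,"rx":0,"ry":0,"rz":1.3},{"gripper":0.45,"dx":0.016,"dy":0.0144,"dz":-0.182,"rx":0,"ry":0,"rz":1.3}]' 30; python3 -c "
from h import *
np.set_printoptions(precision=4,suppress=True)
tool()"
```

```text
t: 4.15
eef_pos: [0.5981, 0.1233, 0.0894]
tool_rot: [0.702, 0.09, 0.701, -0.09]
contact_force: [0.3, -1.0, 0.3]
gripper_width: 0.551
t 4.15 pos [0.5981 0.1233 0.0894] yaw_y 75.4 x [ 0.0015  0.0001 -1.    ] F [ 0.3498 -1.0476  0.3261] w 0.5505328867097143
```

```bash
python3 -m jog '[{"gripper":0.6,"dx":0,"dy":0.0025,"dz":-0.001,"rx":0,"ry":0,"rz":0.3},{"gripper":0.75,"dx":0,"dy":0.0025,"dz":-0.001,"rx":0,"ry":0,"rz":0.3},{"gripper":1,"dx":0,"dy":0.0025,"dz":-0.001,"rx":0,"ry":0,"rz":0.3},{"gripper":1,"dx":0,"dy":0.0025,"dz":-0.001,"rx":0,"ry":0,"rz":0.3},{"gripper":1,"dx":0,"dy":0.0025,"dz":-0.001,"rx":0,"ry":0,"rz":0.3},{"gripper":1,"dx":0,"dy":0.0025,"dz":-0.001,"rx":0,"ry":0,"rz":0.3}]' 30; python3 -c "
from h import *
np.set_printoptions(precision=4,suppress=True)
tool()"
```

```text
t: 4.75
eef_pos: [0.5985, 0.127, 0.0894]
tool_rot: [0.703, 0.088, 0.701, -0.087]
contact_force: [-1.4, 0.2, 7.9]
gripper_width: 0.145
t 4.75 pos [0.5985 0.127  0.0894] yaw_y 75.78 x [ 0.0032  0.001  -1.    ] F [-1.4419  0.2168  7.8595] w 0.14529711960557723
```

```bash
python3 -m jog '[{"gripper":1,"dx":0,"dy":0,"dz":0,"rx":0,"ry":0,"rz":-8},{"gripper":1,"dx":0,"dy":0,"dz":0,"rx":0,"ry":0,"rz":-16},{"gripper":1,"dx":0,"dy":0,"dz":0,"rx":0,"ry":0,"rz":-24},{"gripper":1,"dx":0,"dy":0,"dz":0,"rx":0,"ry":0,"rz":-32},{"gripper":1,"dx":0,"dy":0,"dz":0,"rx":0,"ry":0,"rz":-40},{"gripper":1,"dx":0,"dy":0,"dz":0,"rx":0,"ry":0,"rz":-48},{"gripper":1,"dx":0,"dy":0,"dz":0,"rx":0,"ry":0,"rz":-56},{"gripper":1,"dx":0,"dy":0,"dz":0,"rx":0,"ry":0,"rz":-64},{"gripper":1,"dx":0,"dy":0,"dz":0,"rx":0,"ry":0,"rz":-72},{"gripper":1,"dx":0,"dy":0,"dz":0,"rx":0,"ry":0,"rz":-78}]'; python3 -m jog '[{"gripper":1,"dx":0,"dy":0,"dz":0,"rx":0,"ry":0,"rz":-3.8},{"gripper":1,"dx":0,"dy":0,"dz":0,"rx":0,"ry":0,"rz":-3.8},{"gripper":1,"dx":0,"dy":0,"dz":0,"rx":0,"ry":0,"rz":-3.8}]';  python3 -c "
from h import *
np.set_printoptions(precision=4,suppress=True)
tool()"
```

```text
t: 5.75
eef_pos: [0.6005, 0.1284, 0.0894]
tool_rot: [0.49, 0.513, 0.488, -0.508]
contact_force: [7.7, 4.4, -0.5]
gripper_width: 0.144
t: 6.05
eef_pos: [0.6006, 0.1284, 0.0894]
tool_rot: [0.474, 0.528, 0.472, -0.523]
contact_force: [6.8, 4.3, 0.6]
gripper_width: 0.147
t 6.05 pos [0.6006 0.1284 0.0894] yaw_y -5.98 x [ 0.0075  0.0036 -1.    ] F [6.7677 4.3225 0.6122] w 0.147442269832812
```

```bash
python3 -m jog '[{"gripper":1,"dx":0.002,"dy":0.0013,"dz":0,"rx":0,"ry":0,"rz":0},{"gripper":0.6,"dx":0.002,"dy":0.0013,"dz":0,"rx":0,"ry":0,"rz":0},{"gripper":0.5,"dx":0.002,"dy":0.0013,"dz":0,"rx":0,"ry":0,"rz":0},{"gripper":0.5,"dx":0.002,"dy":0.0013,"dz":0,"rx":0,"ry":0,"rz":0},{"gripper":0.5,"dx":0.002,"dy":0.0013,"dz":0.03,"rx":0,"ry":0,"rz":0},{"gripper":0.5,"dx":0.0,"dy":-0.02,"dz":0.07,"rx":0,"ry":0,"rz":0},{"gripper":0.5,"dx":-0.02,"dy":-0.05,"dz":0.11,"rx":0,"ry":0,"rz":0},{"gripper":0.5,"dx":-0.04,"dy":-0.07,"dz":0.13,"rx":0,"ry":0,"rz":0},{"gripper":0.5,"dx":-0.05,"dy":-0.074,"dz":0.131,"rx":0,"ry":0,"rz":0},{"gripper":0.5,"dx":-0.05,"dy":-0.074,"dz":0.131,"rx":0,"ry":0,"rz":0}]'
python3 - <<'E'
from h import *
np.set_printoptions(precision=4,suppress=True)
tool();c=read_camera("wrist");P=wcloud(c)[c["range_z"]>0]
rect("bartop",P,[.53,-.02,.049],[.575,.16,.0555])
rect("bartop2",P,[.53,-.02,.0505],[.575,.06,.0555])
rect("knob",P,[.57,.0,.085],[.65,.25,.12])
rect("roof",P,[.5,.14,.069],[.6,.30,.08])
rect("base",P,[.48,-.04,.006],[.64,.30,.018])
a=cv2.resize(c["pixels"],(480,300))
b=topdown(c,.053,(.58,.13),200,290,1)
b=cv2.resize(b,None,fx=1.55,fy=1.55,interpolation=2)
cv2.imwrite("pics/w3.png",np.hstack([cv2.copyMakeBorder(a,0,len(b)-300,0,0,0),b]))
E
```

```text
t: 7.05
eef_pos: [0.5462, 0.0513, 0.2184]
tool_rot: [-0.473, -0.526, -0.472, 0.526]
contact_force: [0.8, 0.8, 0.1]
gripper_width: 0.501
t 7.05 pos [0.5462 0.0513 0.2184] yaw_y -6.11 x [ 0.     -0.0005 -1.    ] F [0.7865 0.8152 0.1309] w 0.5014243978915303
bartop 3161 c [554.6  91.6] size [ 21.4 139.1] yaw 83.6 z [53.  54.4]
bartop2 685 c [548.5  41.6] size [20.5 38.4] yaw 84.5 z [53.1 55.1]
knob 1090 c [600.7 128.4] size [14. 46.] yaw 83.3 z [101.7 103. ]
roof 681 c [568.2 179.2] size [48.  84.7] yaw 98.1 z [73.3 75.3]
base 6818 c [580.3 125.2] size [ 90.7 230.2] yaw 83.5 z [12.  13.5]
```

View pics/w3.png

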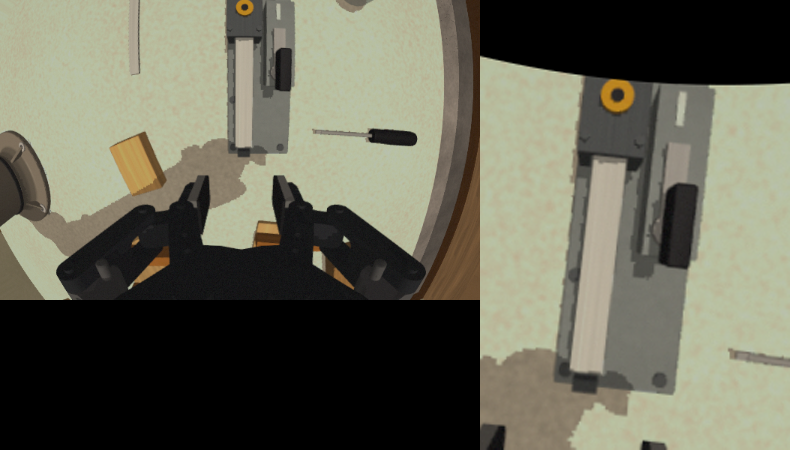

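Picture 4: the knob (wrist view 283,68) is parallel to the jig, with its finger pointing at the white mark. It measures yaw 83.3° against 83.5–83.9° for the jig. The bar's front end shows at (587,372) in the top-down part. Next I'll go down on the bar near its front end.

```bash
python3 -m jog '[{"gripper":0.5,"dx":0.005,"dy":0.007,"dz":-0.04,"rx":0,"ry":0,"rz":0},{"gripper":0.5,"dx":0.005,"dy":0.007,"dz":-0.08,"rx":0,"ry":0,"rz":0},{"gripper":0.5,"dx":0.005,"dy":0.007,"dz":-0.12,"rx":0,"ry":0,"rz":0},{"gripper":0.5,"dx":0.005,"dy":0.007,"dz":-0.145,"rx":0,"ry":0,"rz":0},{"gripper":0.5,"dx":0.005,"dy":0.007,"dz":-0.16,"rx":0,"ry":0,"rz":0},{"gripper":0.5,"dx":0.005,"dy":0.007,"dz":-0.168,"rx":0,"ry":0,"rz":0},{"gripper":0.5,"dx":0.005,"dy":0.007,"dz":-0.168,"rx":0,"ry":0,"rz":0},{"gripper":0.5,"dx":0.005,"dy":0.007,"dz":-0.168,"rx":0,"ry":0,"rz":0}]'
python3 - <<'E'
from h import *
np.set_printoptions(precision=4,suppress=True)
tool();c=read_camera("wrist");P=wcloud(c)[c["range_z"]>0]
rect("bartop2",P,[.53,.02,.0505],[.575,.16,.0555])
b=topdown(c,.053,(.56,.08),160,160,1)
b=cv2.resize(b,None,fx=2,fy=2,interpolation=2)
cv2.imwrite("pics/w4.png",np.hstack([cv2.resize(c["pixels"],(480,300)),b[:300]]))
E
```

```text
t: 7.9
eef_pos: [0.5532, 0.0595, 0.0511]
tool_rot: [0.473, 0.526, 0.473, -0.525]
contact_force: [0.4, -0.9, 0.6]
gripper_width: 0.501
t 7.9 pos [0.5532 0.0595 0.0511] yaw_y -6.02 x [ 0.0015  0.0004 -1.    ] F [ 0.3895 -0.9267  0.6342] w 0.5008963349754456
bartop2 15372 c [552.1  91.7] size [ 44.8 136.4] yaw 91.1 z [53.  54.1]
```

View pics/w4.png

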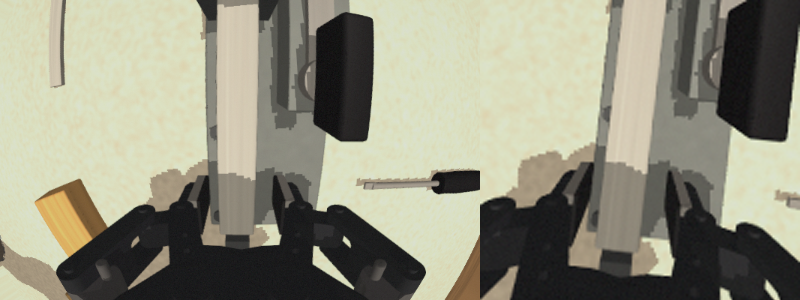

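Picture 5: the bar (columns 218–257) lies between the pads (205–278), about 2 mm left of centre, which agrees with the numbers. I'll shift 2 mm and close.

```bash
python3 -m jog '[{"gripper":0.5,"dx":-0.002,"dy":0,"dz":-0.001,"rx":0,"ry":0,"rz":-0.2},{"gripper":0.6,"dx":-0.002,"dy":0,"dz":-0.001,"rx":0,"ry":0,"rz":-0.2},{"gripper":1,"dx":-0.002,"dy":0,"dz":-0.001,"rx":0,"ry":0,"rz":-0.2},{"gripper":1,"dx":-0.002,"dy":0,"dz":-0.001,"rx":0,"ry":0,"rz":-0.2},{"gripper":1,"dx":-0.002,"dy":0,"dz":-0.001,"rx":0,"ry":0,"rz":-0.2},{"gripper":1,"dx":-0.002,"dy":0,"dz":-0.001,"rx":0,"ry":0,"rz":-0.2}]' 70; python3 -c "
from h import *
np.set_printoptions(precision=4,suppress=True)
tool()"
```

```text
t: 8.55
eef_pos: [0.5507, 0.059, 0.0501]
tool_rot: [0.472, 0.527, 0.472, -0.526]
contact_force: [-1.5, -0.5, 5.4]
gripper_width: 0.24
t 8.55 pos [0.5507 0.059  0.0501] yaw_y -6.25 x [ 0.0008 -0.0001 -1.    ] F [-1.4643 -0.5271  5.3879] w 0.23967824994833753
```

```bash
python3 -m jog '[{"gripper":1,"dx":0,"dy":0.0002,"dz":0.003,"rx":-0.87,"ry":0.1,"rz":0},{"gripper":1,"dx":0,"dy":0.0003,"dz":0.006,"rx":-1.74,"ry":0.19,"rz":0},{"gripper":1,"dx":0,"dy":0.0005,"dz":0.009,"rx":-2.61,"ry":0.29,"rz":0},{"gripper":1,"dx":0,"dy":0.0007,"dz":0.012,"rx":-3.48,"ry":0.385,"rz":0},{"gripper":1,"dx":0,"dy":0.0007,"dz":0.012,"rx":-3.48,"ry":0.385,"rz":0},{"gripper":1,"dx":0,"dy":0.0007,"dz":0.012,"rx":-3.48,"ry":0.385,"rz":0}]'
python3 - <<'E'
from h import *
np.set_printoptions(precision=4,suppress=True)
o,M=tool();print(o["torque"])
c=read_camera("wrist");P=wcloud(c)
P=P[c["range_z"]>0]
d=np.array([np.cos(np.radians(83.7)),np.sin(np.radians(83.7))]);n=np.array([d[1],-d[0]])
q=P-[.5511,.059,0];s=q[:,:2]@d*1000;l=q[:,:2]@n*1000
for a in range(-25,85,10):
    m=(abs(l)<6)&(s>a)&(s<a+10)&(P[:,2]>.04)&(P[:,2]<.09)
    if m.sum()>5: print(a+5,m.sum(),round(np.median(P[m,2])*1000,1),end=' | ')
E
```

```text
t: 9.15
eef_pos: [0.5504, 0.0603, 0.0613]
tool_rot: [-0.486, -0.51, -0.458, 0.542]
contact_force: [0.2, 0.6, -0.7]
gripper_width: 0.244
t 9.15 pos [0.5504 0.0603 0.0613] yaw_y -6.2 x [-0.0064 -0.0604 -0.9982] F [ 0.199   0.5538 -0.7014] w 0.2443581229821775
[ 0.222  -0.0714 -0.0511]
-20 288 65.3 | -10 459 64.9 | 0 502 64.3 | 10 545 63.7 | 20 632 63.2 | 30 663 62.5 | 40 704 62.0 | 50 751 61.4 | 60 775 60.8 | 70 808 60.3 | 80 817 59.6 |
```

```bash
python3 -m jog '[{"gripper":1,"dx":-0.0011,"dy":-0.01,"dz":0.0006,"rx":0,"ry":0,"rz":0},{"gripper":1,"dx":-0.0022,"dy":-0.02,"dz":0.0012,"rx":0,"ry":0,"rz":0},{"gripper":1,"dx":-0.0035,"dy":-0.032,"dz":0.0018,"rx":0,"ry":0,"rz":0},{"gripper":1,"dx":-0.005,"dy":-0.045,"dz":0.0026,"rx":0,"ry":0,"rz":0},{"gripper":1,"dx":-0.0063,"dy":-0.057,"dz":0.0033,"rx":0,"ry":0,"rz":0},{"gripper":1,"dx":-0.0077,"dy":-0.07,"dz":0.0041,"rx":0,"ry":0,"rz":0},{"gripper":1,"dx":-0.009,"dy":-0.082,"dz":0.0048,"rx":0,"ry":0,"rz":0},{"gripper":1,"dx":-0.0105,"dy":-0.095,"dz":0.0055,"rx":0,"ry":0,"rz":0},{"gripper":1,"dx":-0.0105,"dy":-0.095,"dz":0.0055,"rx":0,"ry":0,"rz":0}]'
python3 - <<'E'
from h import *
np.set_printoptions(precision=4,suppress=True)
o,M=tool();print(o["torque"])
c=save("side","s2.png",crop=(200,140,400,300),scale=4)
E
```

```text
t: 10.1
eef_pos: [0.5395, -0.0381, 0.0668]
tool_rot: [-0.486, -0.51, -0.456, 0.543]
contact_force: [0.5, -0.8, -2.0]
gripper_width: 0.238
t 10.1 pos [ 0.5395 -0.0381  0.0668] yaw_y -6.42 x [-0.0073 -0.062  -0.9981] F [ 0.4935 -0.8257 -1.9632] w 0.23831364525686038
[-0.0483  0.0352  0.0224]
```

View pics/s2.png

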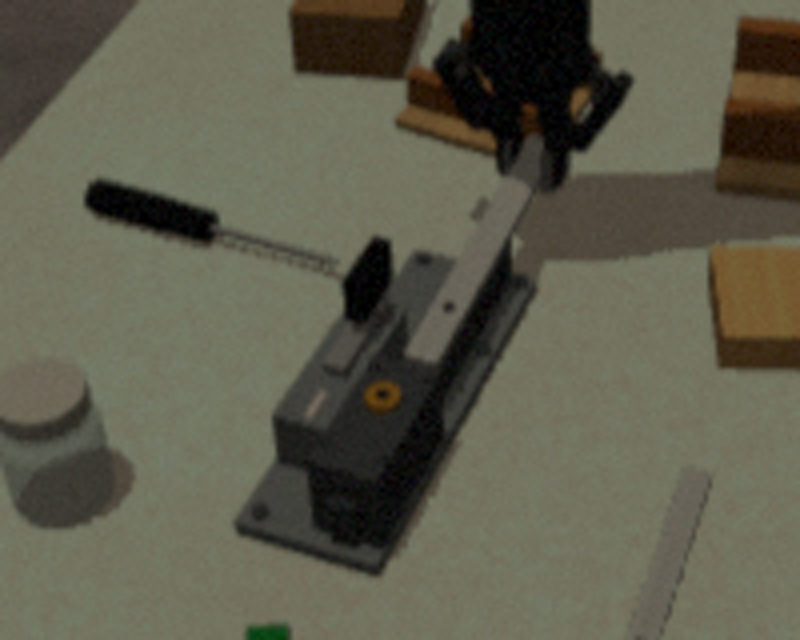

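Picture 6: the bar's rear end (430,350) is clear of the bush plate, and the knob is still at its mark. Next I'll lift, level the bar and carry it to the rest.

```bash
python3 -m jog '[{"gripper":1,"dx":0,"dy":-0.003,"dz":0.015,"rx":1,"ry":-0.1,"rz":0},{"gripper":1,"dx":0,"dy":-0.01,"dz":0.035,"rx":2,"ry":-0.2,"rz":0},{"gripper":1,"dx":0.002,"dy":-0.03,"dz":0.055,"rx":3.5,"ry":-0.39,"rz":0},{"gripper":1,"dx":0.006,"dy":-0.06,"dz":0.073,"rx":3.5,"ry":-0.4,"rz":-0.8},{"gripper":1,"dx":0.012,"dy":-0.095,"dz":0.083,"rx":3.5,"ry":-0.43,"rz":-2},{"gripper":1,"dx":0.019,"dy":-0.13,"dz":0.083,"rx":3.5,"ry":-0.47,"rz":-3.5},{"gripper":1,"dx":0.026,"dy":-0.165,"dz":0.083,"rx":3.48,"ry":-0.52,"rz":-5},{"gripper":1,"dx":0.033,"dy":-0.2,"dz":0.083,"rx":3.47,"ry":-0.57,"rz":-6.5},{"gripper":1,"dx":0.038,"dy":-0.23,"dz":0.083,"rx":3.47,"ry":-0.62,"rz":-7.7},{"gripper":1,"dx":0.04,"dy":-0.242,"dz":0.083,"rx":3.47,"ry":-0.62,"rz":-7.7}]'
python3 - <<'E'
from h import *
np.set_printoptions(precision=4,suppress=True)
o,M=tool();c=read_camera("wrist");P=wcloud(c)[c["range_z"]>0]
rect("rest",P,[.5,-.30,.006],[.685,-.1,.05])
rect("restboard",P,[.5,-.30,.006],[.685,-.1,.014])
rect("resttop",P,[.5,-.30,.034],[.685,-.1,.045])
rect("bar",P,[.5,-.30,.12],[.68,.0,.16])
f=P[np.all((P>[.53,-.27,.12])&(P<[.65,-.0,.18]),1)]
A=np.c_[f[:,:2]-[.58,-.28],np.ones(len(f))];print("bar plane slope,z",np.linalg.lstsq(A,f[:,2],rcond=None)[0])
cv2.imwrite("pics/w5.png",c["pixels"])
E
```

```text
t: 11.15
eef_pos: [0.5799, -0.2804, 0.1496]
tool_rot: [-0.435, -0.558, -0.434, 0.558]
contact_force: [0.4, -0.6, -1.2]
gripper_width: 0.241
t 11.15 pos [ 0.5799 -0.2804  0.1496] yaw_y -14.12 x [ 0.0003 -0.001  -1.    ] F [ 0.421  -0.621  -1.1746] w 0.24082023537590913
rest 13771 c [ 599.5 -198. ] size [120.8 138.9] yaw 75.9 z [10.5 38.6]
restboard 9058 c [ 599.5 -198. ] size [120.8 138.9] yaw 75.9 z [10.  11.2]
resttop 4088 c [ 599.5 -198.4] size [100.  120.2] yaw 165.8 z [38.  39.1]
bar 17509 c [ 586.7 -233.7] size [ 47.4 136.7] yaw 82.7 z [152.  153.3]
bar plane slope,z [-0.29    0.036   0.1546]
```

View pics/w5.png

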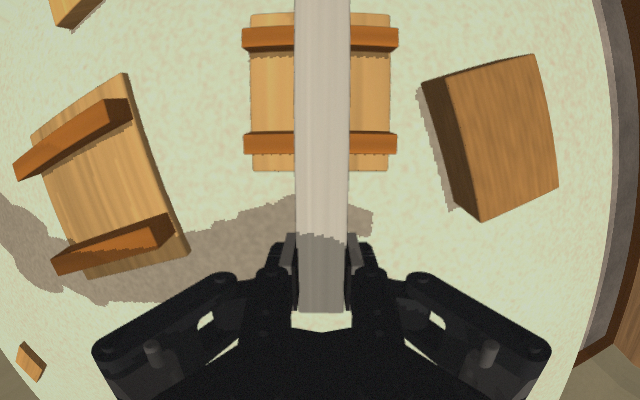

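Picture 7: the bar is held over the right rest board (battens at rows 40 and 143), with its front end at (321,312). Before placing I'll fit the bar's axis, slope and end.

```bash
cat > bar.py <<'E'
from h import *
np.set_printoptions(precision=4,suppress=True)
o,M=tool();c=read_camera("wrist");P=wcloud(c)[c["range_z"]>0];t=o["eef_pos"]
d=M[:2,2]*-1;n=np.array([d[1],-d[0]]);q=P[:,:2]-t[:2];s=q@d*1000;l=q@n*1000
m=(s>18)&(s<100)&(abs(l)<25)&(abs(P[:,2]-t[2])<.02);S,L,Z=s[m],l[m],P[m,2]*1000
mid=[((a+4),(L[(S>a)&(S<a+8)].min()+L[(S>a)&(S<a+8)].max())/2) for a in range(18,98,8) if ((S>a)&(S<a+8)).sum()>20]
mid=np.array(mid);k=np.polyfit(mid[:,0],mid[:,1],1);kz=np.polyfit(S[abs(L)<9],Z[abs(L)<9],1)
f=wplane(c,321,312,kz[1]/1000-.0015);F=(f[:2]-t[:2])*1000
print("lateral off, skew deg",k[1],np.degrees(np.arctan(k[0])),"ztop@TCP",kz[1],"slope deg",np.degrees(np.arctan(kz[0])),"front s",F@d,"yaw d",np.degrees(np.arctan2(d[1],d[0])))
yaw=np.degrees(np.arctan2(d[1],d[0]))-np.degrees(np.arctan(k[0]))
print("bar yaw",yaw,"centre",t[:2]*1000+d*(F@d+110)+n*(k[1]+k[0]*85))
E
python3 bar.py
```

```text
t 11.2 pos [ 0.5799 -0.281   0.1495] yaw_y -14.12 x [ 0.0003 -0.0014 -1.    ] F [ 0.6398 -1.1691 -1.2832] w 0.23931090860469462
lateral off, skew deg -0.03168700523764977 0.16136945999123303 ztop@TCP 152.3688494270153 slope deg -0.5256582320616459 front s -25.040004804280276 yaw d 75.87621345885009
bar yaw 75.71484399885885 centre [ 600.7967 -198.675 ]
```

```bash
python3 -m jog '[{"gripper":1,"dx":-0.0013,"dy":0.0005,"dz":-0.02,"rx":0.49,"ry":-0.12,"rz":0.1},{"gripper":1,"dx":-0.0013,"dy":0.0005,"dz":-0.05,"rx":0.49,"ry":-0.12,"rz":0.1},{"gripper":1,"dx":-0.0013,"dy":0.0005,"dz":-0.075,"rx":0.49,"ry":-0.12,"rz":0.1},{"gripper":1,"dx":-0.0013,"dy":0.0005,"dz":-0.09,"rx":0.49,"ry":-0.12,"rz":0.1},{"gripper":1,"dx":-0.0013,"dy":0.0005,"dz":-0.098,"rx":0.49,"ry":-0.12,"rz":0.1},{"gripper":1,"dx":-0.0013,"dy":0.0005,"dz":-0.102,"rx":0.49,"ry":-0.12,"rz":0.1},{"gripper":1,"dx":-0.0013,"dy":0.0005,"dz":-0.104,"rx":0.49,"ry":-0.12,"rz":0.1},{"gripper":1,"dx":-0.0013,"dy":0.0005,"dz":-0.104,"rx":0.49,"ry":-0.12,"rz":0.1}]'; python3 bar.py
```

```text
t: 12.05
eef_pos: [0.5791, -0.2768, 0.0465]
tool_rot: [0.434, 0.559, 0.438, -0.554]
contact_force: [-0.5, 0.1, -0.3]
gripper_width: 0.237
t 12.05 pos [ 0.5791 -0.2768  0.0465] yaw_y -13.83 x [ 0.0033  0.0086 -1.    ] F [-0.4836  0.0998 -0.2658] w 0.23687778573295384
lateral off, skew deg -0.22209946817813875 0.2856010095005344 ztop@TCP 49.370882323896815 slope deg 0.06200713688229813 front s -24.86193250908433 yaw d 76.16967648908032
bar yaw 75.88407547957978 centre [ 599.6618 -194.173 ]
```

```bash
cat >> bar.py <<'E'
rect("board",P,[.5,-.30,.006],[.685,-.1,.014]);rect("rest",P,[.5,-.30,.006],[.685,-.1,.042])
cv2.imwrite("pics/w6.png",c["pixels"])
E
python3 bar.py
```

```text
t 12.1 pos [ 0.5792 -0.2769  0.0467] yaw_y -13.84 x [ 0.0036  0.0084 -1.    ] F [ 0.7713 -0.5473 -1.171 ] w 0.24165444889608434
lateral off, skew deg -0.2388083720802819 0.28110924032784107 ztop@TCP 49.56206001395729 slope deg 0.027727204919240193 front s -24.81851340036738 yaw d 76.16243135387217
bar yaw 75.88132211354433 centre [ 599.7141 -194.272 ]
board 24369 c [ 595.1 -215.1] size [104.7 121. ] yaw 166.0 z [10.  11.2]
rest 37940 c [ 595.5 -213.7] size [117.9 121. ] yaw 166.1 z [10.5 38.5]
```

View pics/w6.png

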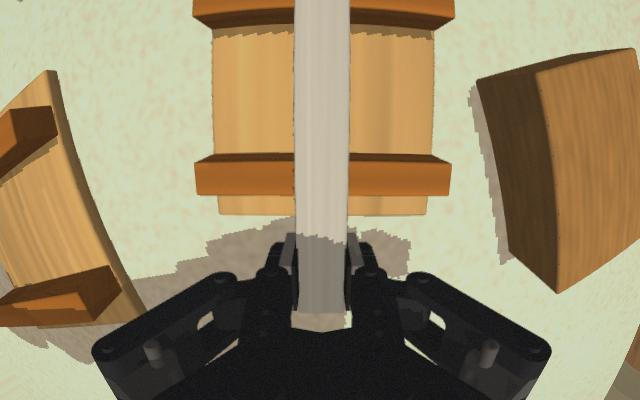

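Picture 8: the bar lies lengthwise across both battens, still about 3 mm above them. It sits 4 mm too far along +y relative to the board. I'll correct that and then lower slowly.

```bash
python3 -m jog '[{"gripper":1,"dx":-0.001,"dy":-0.0036,"dz":0,"rx":0,"ry":0,"rz":0},{"gripper":1,"dx":-0.001,"dy":-0.0036,"dz":-0.001,"rx":0,"ry":0,"rz":0},{"gripper":1,"dx":-0.001,"dy":-0.0036,"dz":-0.002,"rx":0,"ry":0,"rz":0},{"gripper":1,"dx":-0.001,"dy":-0.0036,"dz":-0.003,"rx":0,"ry":0,"rz":0},{"gripper":1,"dx":-0.001,"dy":-0.0036,"dz":-0.0035,"rx":0,"ry":0,"rz":0},{"gripper":1,"dx":-0.001,"dy":-0.0036,"dz":-0.0035,"rx":0,"ry":0,"rz":0}]'; python3 bar.py
```

```text
t: 12.75
eef_pos: [0.5776, -0.2805, 0.0426]
tool_rot: [0.434, 0.559, 0.438, -0.554]
contact_force: [-1.8, -1.0, 3.4]
gripper_width: 0.24
t 12.75 pos [ 0.5776 -0.2805  0.0426] yaw_y -13.85 x [ 0.0021  0.0087 -1.    ] F [-1.7658 -1.0007  3.4231] w 0.23992218476559438
lateral off, skew deg -0.18362690181558486 0.21196391693048872 ztop@TCP 45.45179635218906 slope deg 0.7950925517842437 front s -24.83476284458343 yaw d 76.15475571787138
bar yaw 75.9427918009409 centre [ 598.0571 -197.8571]
board 25851 c [ 595.  -215.1] size [104.9 120.5] yaw 165.8 z [10.  11.2]
rest 38284 c [ 594.5 -218.3] size [116.7 120.6] yaw 166.3 z [10.4 38.4]
```

```bash
python3 -m jog '[{"gripper":1,"dx":0.0008,"dy":0,"dz":0.0007,"rx":-0.68,"ry":0.17,"rz":0},{"gripper":1,"dx":0.0008,"dy":0,"dz":0.0007,"rx":-0.68,"ry":0.17,"rz":0},{"gripper":1,"dx":0.0008,"dy":0,"dz":0.0005,"rx":-0.68,"ry":0.17,"rz":0}]' 20; python3 bar.py
```

```text
t: 13.1
eef_pos: [0.5787, -0.28, 0.043]
tool_rot: [-0.437, -0.556, -0.436, 0.557]
contact_force: [-1.4, 0.5, 3.5]
gripper_width: 0.238
t 13.1 pos [ 0.5787 -0.28    0.043 ] yaw_y -13.81 x [-0.0004 -0.0029 -1.    ] F [-1.3828  0.4632  3.5407] w 0.23792403892416672
lateral off, skew deg -0.186636414804439 0.1708170846362987 ztop@TCP 45.864167895371324 slope deg 0.18735927023998614 front s -24.97612135472074 yaw d 76.19134537191634
bar yaw 76.02052828728004 centre [ 599.0547 -197.4203]
board 25760 c [ 595.4 -215.2] size [104.7 121.3] yaw 165.9 z [10.  11.2]
rest 38547 c [ 595.  -217.6] size [116.6 121.4] yaw 166.2 z [10.5 38.5]
```

```bash
python3 -m jog '[{"gripper":0.7,"dx":0,"dy":0,"dz":0,"rx":0,"ry":0,"rz":0},{"gripper":0.5,"dx":0,"dy":0,"dz":0,"rx":0,"ry":0,"rz":0},{"gripper":0.45,"dx":0,"dy":0,"dz":0,"rx":0,"ry":0,"rz":0},{"gripper":0.45,"dx":0,"dy":0,"dz":0,"rx":0,"ry":0,"rz":0},{"gripper":0.45,"dx":0,"dy":0,"dz":0.02,"rx":0,"ry":0,"rz":0},{"gripper":0.45,"dx":0,"dy":0,"dz":0.05,"rx":0,"ry":0,"rz":0},{"gripper":0.45,"dx":0,"dy":0,"dz":0.1,"rx":0,"ry":0,"rz":0},{"gripper":0.45,"dx":0,"dy":-0.02,"dz":0.15,"rx":0,"ry":0,"rz":0},{"gripper":0.45,"dx":0,"dy":-0.03,"dz":0.19,"rx":0,"ry":0,"rz":0},{"gripper":0.45,"dx":0,"dy":-0.03,"dz":0.19,"rx":0,"ry":0,"rz":0}]'
python3 - <<'E'
from h import *
np.set_printoptions(precision=4,suppress=True)
tool();c=read_camera("wrist");P=wcloud(c)[c["range_z"]>0]
rect("restboard",P,[.5,-.30,.006],[.685,-.1,.014])
rect("bar",P,[.54,-.32,.0425],[.66,-.06,.055])
rect("knob",P,[.57,.0,.085],[.65,.25,.12])
s=save("scene","e.png")
P=cloud(s)[s["range_z"]>0]
rect("bar(scene)",P,[.54,-.32,.0425],[.66,-.06,.055]);rect("knob(scene)",P,[.57,.0,.085],[.65,.25,.12])
a=cv2.resize(s["pixels"][130:390,200:440],(400,433),interpolation=2)
b=cv2.resize(c["pixels"],(400,250))
cv2.imwrite("pics/e1.png",np.hstack([a,cv2.copyMakeBorder(b,0,183,0,0,0)]))
E
```

```text
t: 14.15
eef_pos: [0.5812, -0.3143, 0.2404]
tool_rot: [0.44, 0.558, 0.43, -0.556]
contact_force: [0.1, -0.3, 0.4]
gripper_width: 0.55
t 14.15 pos [ 0.5812 -0.3143  0.2404] yaw_y -14.03 x [ 0.0104 -0.0094 -0.9999] F [ 0.0669 -0.3368  0.3532] w 0.5497392045628947
restboard 7040 c [ 599.7 -198. ] size [119.6 139.7] yaw 76.2 z [10.  11.4]
bar 3556 c [ 593.2 -218.9] size [ 21.7 175.1] yaw 75.8 z [46.  47.2]
knob 0
bar(scene) 704 c [ 601. -200.] size [ 25.7 220.1] yaw 76.0 z [44.5 46.5]
knob(scene) 100 c [601.8 124. ] size [15.6 45. ] yaw 83.9 z [ 96.5 101.6]
```

View pics/e1.png

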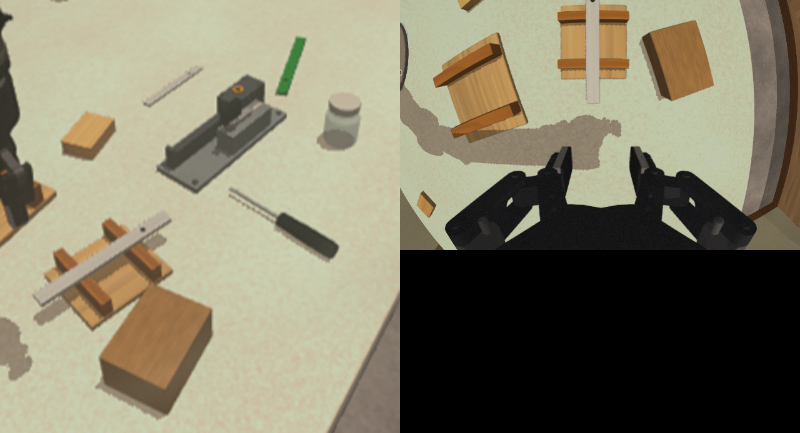

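Picture 9: the bar lies on both battens (scene view, 35–170 / 215–300), the knob is at its mark and the bystanders have not moved. The arm is clear at 0.24 m, so I'll hand in.

```bash
python3 -c "
from station import *
print(hand_in(), get_obs()['t'])"
```

```text
the job is handed in; nothing more can be done
the job is handed in; nothing more can be done
```

The job is done and handed in, after about 14 s of robot time. I turned the clamp knob to its mark and tilted the bar's front end over the stop. Then I drew the bar out lengthwise from under the bush plate and laid it on the 120 x 140 mm rest board.

Last checks:
- **Knob:** it points at 83.3–83.9°, against 83.5–83.9° for the jig, so it is within about half a degree of the mark.
- **Bar on the rest:** it lies at 75.8–76.0° across the board's 76°, resting level on both battens. The scene camera puts its centre at (601, -200) mm, against (599.7, -198) mm for the board, so it is centred within about 2 mm.
- **Forces and bystanders:** no force reading went above about 8 N. The other things on the bench look unmoved in the last picture.

What went wrong or disagreed:
- **Refused move:** my first move calls were refused because the rows were incomplete; nothing moved.
- **Measured tool position:** it sometimes stood up to 4 mm off the command. I corrected this before closing on the bar and before setting it down.
- **Wrist camera at the end:** the rear of the bar was outside its view in the final check, so the bar's final centre comes from the scene camera alone.

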